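# Load and lock a wax mould in the injector's mould clamp

## Robot

A 7-joint arm with a two-finger parallel gripper is mounted at the origin on the work surface. World frame = base frame: x ahead of the robot, y to its left, z up, the work surface at z = 0. Lengths are in m, angles in rad, forces in N, time in s.
With the tool pointing down it reaches from about 0.425 to 0.975 m from the base axis. Payload 16.7 kg.
Tool frame: the origin (TCP) lies between the finger pads; the fingertips stand robot.tips_ahead ahead of it and the grasp point (between the pads) lies 8 mm behind it (robot.tips_ahead is the distance from the TCP to the fingertips, in m); z points along the fingers, y is the direction in which the jaws open and shut (so a half turn about z gives the same grasp; the last joint's range is limited). The gripper opens to 85 mm and grips with 20 to 120 N. Pads are 22 mm wide; open, the fingers measure 114 mm over their backs; the gripper's body (76 mm by 85 mm) begins 54 mm behind the grasp point. The pads swing forward as they close: fully open they stand 13 mm farther back than shut.
Start: joints at [0.962, 0.426, 0.074, 1.606, -0.034, 1.111, -0.067], TCP at [0.3, -0.605, 0.242] pointing down, gripper open.
Joint ranges: [-2.85, 2.85], [-0.5, 2.14], [-1.23, 1.37], [0.21, 2.46], [-1.02, 4.16], [0.16, 2.05], [-2.73, 2.73]. Speed limits (rad/s): [1.89, 1.89, 2.39, 2.39, 3.01, 3.01, 3.01].

## Interface

Orientations are given as [roll, pitch, yaw] about the fixed x, y, z axes, in that order (R = Rz(yaw) Ry(pitch) Rx(roll)).
In Python, from workcell import robot gives the robot as it stands. The module is installed in compiled form; this text tells all that it offers.
- The arm moves only by the tool play_rows, never from a script. Its argument "motion" is a list of rows, each an object of numbers: "dx", "dy", "dz": the shift along the world's x, y, z in mm; "ax", "ay", "az": the turn, a rotation vector about the world's x, y, z in degrees; "hand": the opening, from 0 (shut) to 1 (fully open). A call has 1 to 5 rows; each row is the pose to reach, as a shift and turn from the pose commanded when the call began; what a row does not reach only later rows make up. A row lasts 1/12 s, in which the tool goes at most 41.7 mm and 7.16 degrees, less where a joint would pass 70% of its speed; a pose out of reach is approached as far as the arm can. A call with a gripper value outside its range is refused whole. The fingers move at their own pace and stop on an object; the grip force is fixed at half the most. Time passes only in rows, so rows that repeat a pose let the fingers close. It gives the time, the measured TCP pose, the force and the opening at its end, in the units of the state.
- robot.sense(): the state, without advancing time (a new reading comes with each control period).
- robot.get_image(name): name is "scene" or "top" or "wrist"; returns a dict with "pixels" (400x640x3 uint8, blue, green, red), "K" (3x3 intrinsics, pixels), "world_from_camera" (4x4, takes a point from camera to world coordinates). Camera axes: x right, y up, looking along -z (the intrinsics and any distortion apply to the point x, -y, -z); pixel columns grow to the right and rows downward; lengths in m; the calibration is good to about 2 mm. A picture is of the moment at which its call begins. There is no depth.
- robot.sign_off(): hands the job in, once; it reports no verdict.
The state is a dict: "t": time; "joint_pos": joint angles; "qd": joint speeds; "tau": joint torques, N m; "eef_pos": TCP position; "tcp_rot": TCP orientation; "force": force on the tool from outside, world axes, zero at the start; "torque": the same for the moment, N m; "grip_width": finger opening in m.
Only numpy, scipy, OpenCV 4.12 (cv2) and the standard library are available. Lean on these libraries where they do the work, as an engineer would, in place of code of your own. Each camera call takes 0.05 s, during which the arm holds its last target. There are 200 camera calls.

## Task

Lay the larger of the two moulds lying on the bench flat on the clamp's bed, between the jaws, with its sprue end facing the nozzle, and slide it along until it is fully home against the nozzle. Then turn the clamp knob clockwise until it clicks past its detent and stays there, so that the mould is held square between the jaws. Leave everything else on the bench where it is.

Things in the scene. Friction and masses are not known exactly. Their poses are not given: they have to be found in the camera images.
- clamp: Mould clamp fixed to the bench: blue foot plate 190 (its x) x 205 (its y) x 8 mm. Origin on the bench under the bed; +x runs along the bed to the nozzle, z up. In this frame, mm: aluminium bed x -70 to 45, y -25 to 25, top z 16, open at its -x end and above; nozzle block x 64 to 100, y -25 to 25, top z 60, a 12 mm stud on it; knob housing x -28 to 28, y -121 to -73, top z 38.
- fixed_jaw (a point): Middle of the fixed jaw's clamping face, on the bed's +y side: at x 5, y 23, z 23 mm in the clamp's frame, same axes as the clamp. The jaw is an aluminium bar 80 mm long (x -35 to 45), 14 mm thick, top at z 30 mm.
- nozzle_tip (a point): Centre of the flat end of the short round brass nozzle (14 mm across, pointing to -x along the bed), at x 45, y 0, z 35 mm in the clamp's frame, same axes as the clamp. A rigid stop.
- bed_home (a point): Point on top of the bed (z 16 mm) where the mould's origin is when it is home and clamped: x 10, y 0 in the clamp's frame, same axes as the clamp.
- knob_grip (a point): Point to grip on the black clamp knob: on its upright axis (x 0, y -97 in the clamp's frame), 71 mm above the bench. The knob is a disc 48 mm across (z 40 to 48) with an upright bar grip across it, 46 mm long, 14 mm thick, up to z 78 mm. The point turns with the knob: x along the bar, white pointer line on the bar's -x half.
- clamp_knob (a joint): Knob angle, rad, growing clockwise from above; stops at 0 and 1.75. At 0 the bar lies along the bed, pointer to the open end (clamp -x); at 1.57 square across, pointer to the bed. Starts at 0.25 to 0.75. Stiffens (to about 0.35 N m) up to a hump near 1.3, then snaps by itself into its latched place at about 1.58 and stays: the click. Short of the hump it is unlatched. Moves the jaw 12 mm per rad.
- jaw_pad: Moving jaw on the bed's -y side: sprung aluminium pad 60 mm long (clamp x -30 to 30), top at z 29.5 mm; origin mid-face, the face looks to clamp +y. The knob drives it towards the fixed jaw; at the start the gap is 7 to 13 mm wider than the mould. It meets the mould at about 1.3 rad and presses it with about 8 N once clicked.
- mould: The larger of the two moulds: a block 70 mm long (its x), 46 mm wide (its y), 38 mm tall, about 0.3 kg, grey rubber between a 5 mm bottom and a 5 mm top aluminium plate; origin at the centre of its underside. At its sprue end (+x) the top plate narrows to a 23 mm wide, 14 mm long tongue, and a brass sprue bush shows in the middle of that end face. It starts flat on the bench.
- mould_sprue (a point): Centre of the sprue bush on the mould's +x end face, 35 mm from its origin along x and 19 mm above its underside; axes of the mould.
- small_mould: A smaller mould of the same make, 50 x 34 x 22 mm, not wanted. Origin under its centre.
- spray_can: Upright spray can, 60 mm across, 170 mm tall, bystander. Origin under its centre.
- fuel_tin: Upright flat black tin, 50 x 85 x 128 mm, bystander. Origin under its centre.
- wax_tray: Low white tray 90 x 150 x 18 mm with red wax rings, bystander. Origin under its centre.
- brush: Brush lying flat, bystander, roughly 200 mm long and 30 mm tall.
- talc_jar: Jar 48 mm across, 60 mm tall, bystander. Origin under its centre.
- mould_frame: Empty aluminium mould frame lying flat, 100 x 80 x 20 mm, bystander. Origin under its centre.
Not all that is in view belongs to the job. Leave any purple look-alike of the mould alone.

How it is judged:
On the way, in this order (a step that is already met when the one before it is completed fails the run):
1. the larger mould stands flat on the bed between the jaws, its sprue within 3 mm of the nozzle along the bed, while the knob is still unlatched (x of mould_sprue in the frame of nozzle_tip between -0.003 and 0.003 m and z of mould_sprue in the frame of nozzle_tip between -0.003 and 0.003 m and angle between mould's own z axis and vertical below 0.06 rad and horizontal distance between mould_sprue and nozzle_tip below 0.009 m and angle between the x axis of mould and the x axis of clamp, either way round below 0.2 rad and value of joint clamp_knob below 1 rad), for 0.2 s.
2. the knob has been turned past its detent and the jaw grips the mould (value of joint clamp_knob above 1.42 rad and contact force between jaw_pad and mould above 2 N), for 0.2 s.
At the end, for the whole second after the job is handed in: The larger mould lies flat and still on the bed, sprue end to the nozzle: sprue within 3 mm of the nozzle tip along the bed and in height, 5 mm overall, square to the bed within 0.06 rad, pressed by the moving jaw with over 2 N; the knob stays past its detent, above 1.42 rad (all of step 2 and x of mould_sprue in the frame of nozzle_tip between -0.003 and 0.003 m and z of mould_sprue in the frame of nozzle_tip between -0.003 and 0.003 m and angle between mould's own z axis and vertical below 0.06 rad and horizontal distance between mould_sprue and nozzle_tip below 0.005 m and angle between the x axis of mould and the x axis of clamp, either way round below 0.06 rad and linear speed of mould below 0.01 m/s); the robot touches nothing.
It fails at once if a bystander is moved by more than 30 mm (distance of any of small_mould, spray_can, fuel_tin, wax_tray, brush, talc_jar, mould_frame from where it was at the start of the episode above 0.03 m).
It also fails if it takes over 48 s, if anything falls off the work surface, if the arm or the gripper's body presses on something with over 40 N, if the wrist force passes 120 N, or if a joint passes its speed limit or range.

## Working session

There is one attempt and no reset: what is moved stays moved. The work goes in short steps, Python scripts to look and compute and a tool call to move; the robot and the scene stay as the last step left them, time stands still between calls to the robot, and variables do not carry over. Pictures are saved under pics/ and viewed, about 8 in all and at most 12, crops included, and the job is handed in when it is done.

Besides the shell and the picture viewer there is one more tool, called after "Call:" by a JSON object that holds its "name" and its "arguments". play_rows: Moves the arm, as the interface text tells. Its arguments: {"type":"object","properties":{"motion":{"type":"array","items":{"type":"object","properties":{"dx":{"type":"number"},"dy":{"type":"number"},"dz":{"type":"number"},"ax":{"type":"number"},"ay":{"type":"number"},"az":{"type":"number"},"hand":{"type":"number"}}}}},"required":["motion"]}

```bash
mkdir -p pics; cat > h.py <<'E'
import numpy as np, cv2
from workcell import robot
def snap(name,fn):
    im=robot.get_image(name); cv2.imwrite('pics/'+fn+'.png',im['pixels'])
    np.savez('pics/'+fn+'.npz',K=im['K'],T=im['world_from_camera'],p=im['pixels']); return im
def ld(fn): return np.load('pics/'+fn+'.npz')
def p2w(d,u,v,z):
    K,T=d['K'],d['T']; r=np.linalg.inv(K)@[u,v,1]; r=T[:3,:3]@[r[0],-r[1],-r[2]]
    o=T[:3,3]; return o+r*(z-o[2])/r[2]
def w2p(d,P):
    K,T=d['K'],d['T']; c=(np.asarray(P)-T[:3,3])@T[:3,:3]; c=c*[1,-1,-1]; q=c@K.T
    return q[...,:2]/q[...,2:]
E
python3 - <<'E'
from h import *
for n in ['top','scene']:
    d=snap(n,n+'0'); print(d['K'].tolist(),d['world_from_camera'].round(3).tolist(),[k for k in d])
print(robot.sense(),robot.tips_ahead)
E
```

```text
[[386.37292148064836, 0.0, 322.6306212726884], [0.0, 386.37292148064836, 206.78513879284847], [0.0, 0.0, 1.0]] [[0.028, 0.991, -0.133, 0.42], [-1.0, 0.03, 0.006, 0.009], [0.01, 0.133, 0.991, 1.086], [0.0, 0.0, 0.0, 1.0]] ['pixels', 'K', 'world_from_camera']
[[409.48623189096276, 0.0, 317.4919738758651], [0.0, 409.48623189096276, 195.07102639800624], [0.0, 0.0, 1.0]] [[-0.809, -0.316, 0.496, 1.188], [0.588, -0.436, 0.681, 0.887], [0.001, 0.842, 0.539, 0.766], [0.0, 0.0, 0.0, 1.0]] ['pixels', 'K', 'world_from_camera']
{'t': 0.1, 'joint_pos': array([ 0.96146782,  0.42667854,  0.07381998,  1.60652702, -0.03408661,
        1.11076107, -0.06711262]), 'qd': array([ 2.90540187e-04, -9.35748209e-04,  8.14294126e-04, -1.88857217e-03,
       -4.14736046e-04, -1.17906873e-05,  6.08420301e-04]), 'tau': array([ 7.07525789e-03, -9.51552558e+01,  3.77134502e+00, -4.64407933e+01,
        1.96748588e-02,  6.44120053e-03, -6.89762965e-05]), 'eef_pos': array([ 0.2994062 , -0.60458887,  0.24168061]), 'tcp_rot': array([-3.14047951e+00,  7.74036526e-05,  4.59820807e-01]), 'force': array([ 0.52692468, -0.59117909, -0.38437162]), 'torque': array([-0.02008231,  0.03510855, -0.02625796]), 'grip_width': 0.08546224154144769} 0.011
```

View pics/top0.png

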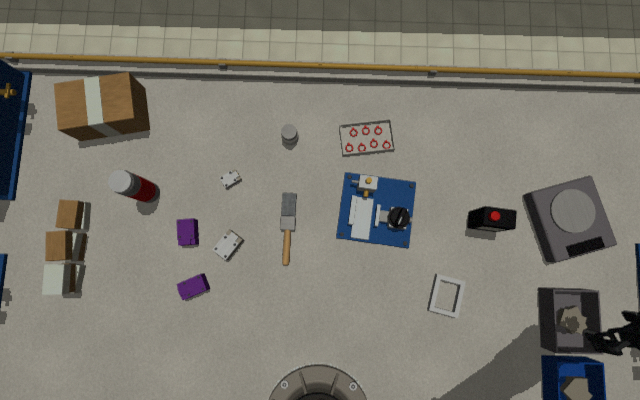

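View pics/scene0.png

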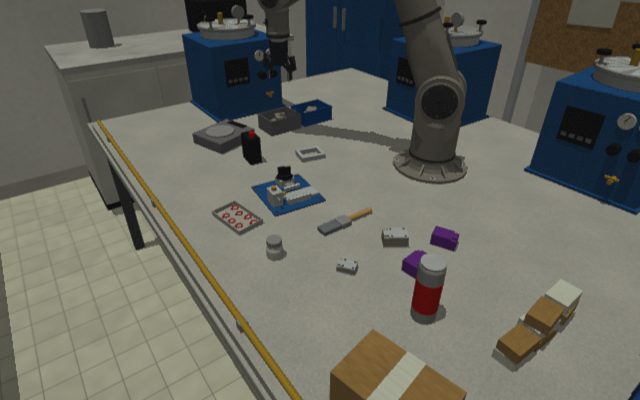

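The top picture shows these candidates: grey block at (228,244), smaller grey block at (231,179), purple look-alikes at (187,232) and (193,287). I choose the larger grey one at (228,244). The clamp is at (377,210), nozzle on the far side (+x) and knob towards -y. Now one close crop of both.

```bash
python3 - <<'E'
from h import *
p=ld('top0')['p']
a=cv2.resize(p[218:270,200:255],None,fx=7,fy=7,interpolation=cv2.INTER_CUBIC)
b=cv2.resize(p[168:252,332:420],None,fx=4.7,fy=4.7,interpolation=cv2.INTER_CUBIC)
h=max(a.shape[0],b.shape[0]);f=lambda i:np.pad(i,((0,h-i.shape[0]),(0,0),(0,0)))
c=np.hstack([f(a),f(b)]);print(c.shape,a.shape);cv2.imwrite('pics/c1.png',c)
E
```

```text
(395, 799, 3) (364, 385, 3)
```

View pics/c1.png

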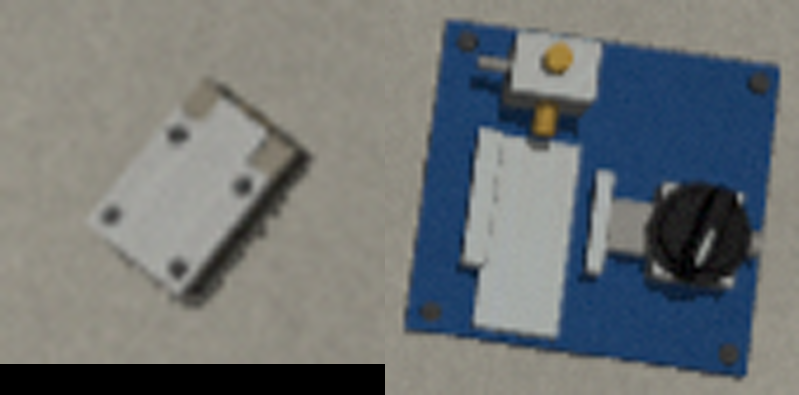

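The crop confirms the choice: the larger mould has its narrow tongue at the upper-right end (crop 255,110). The bed is centred at crop (525,235), the nozzle is at the top and the knob pointer aims to lower right. Next I measure them.

```bash
python3 - <<'E'
from h import *
d=ld('top0')
A=lambda x,y,z:p2w(d,200+(x+.5)/7-.5,218+(y+.5)/7-.5,z)[:2]
B=lambda x,y,z:p2w(d,332+(x-385+.5)/4.7-.5,168+(y+.5)/4.7-.5,z)[:2]
c=np.array([A(90,222,.038),A(182,295,.038),A(308,155,.033),A(208,80,.033)])
print('mould',c.round(4).tolist(),c.mean(0),[np.linalg.norm(c[i]-c[(i+1)%4]) for i in range(4)])
v=c[2]+c[3]-c[0]-c[1];print('yaw',np.degrees(np.arctan2(v[1],v[0])))
P=np.array([B(447,19,.008),B(780,67,.008),B(745,376,.008),B(405,330,.008)])
print('plate',P.round(4).tolist(),P.mean(0),[np.linalg.norm(P[i]-P[(i+1)%4]) for i in range(4)])
v=P[0]+P[1]-P[2]-P[3];yaw=np.arctan2(v[1],v[0]);
v=P[0]+P[3]-P[1]-P[2];print('cyaw',np.degrees([yaw,np.arctan2(-v[0],v[1])]))
R=np.array([[np.cos(yaw),-np.sin(yaw)],[np.sin(yaw),np.cos(yaw)]])
# features -> known clamp coords
F=[(473,328,.016,-.070,.025),(556,337,.016,-.070,-.025),(580,143,.016,.045,-.025),(515,33,.06,.1,.025),(602,43,.06,.1,-.025),(697,233,.078,0,-.097)]
for x,y,z,cx,cy in F: print('origin',B(x,y,z)-R@[cx,cy])
b=B(712,238,.078)-B(690,262,.078);print(b)
# can, small mould
for n,u,v,z in [('can',122,181,.17),('small',231,179,.022),('brush',287,228,.02),('purple1',187,232,.03),('purple2',193,287,.03),('frame',447,296,.02),('tin',492,218,.128)]: print(n,p2w(d,u,v,z)[:2].round(3))
E
```

```text
mould [[0.4366, 0.2954], [0.4098, 0.2584], [0.4648, 0.2142], [0.4928, 0.2546]] [0.45100484 0.25564404] [np.float64(0.04562638620458914), np.float64(0.07058313312221813), np.float64(0.049131176555149765), np.float64(0.06943428056734892)]
yaw -37.36249190838245
plate [[0.6677, -0.0582], [0.6442, -0.2605], [0.4573, -0.2391], [0.4786, -0.0372]] [ 0.56192089 -0.1487462 ] [np.float64(0.20373474860880833), np.float64(0.18813547252499863), np.float64(0.20305874115732503), np.float64(0.19021498770391004)]
cyaw [-6.43473479 -6.32541398]
origin [ 0.54725859 -0.10953185]
origin [ 0.54899191 -0.10882518]
origin [ 0.55072672 -0.10879368]
origin [ 0.5465043  -0.10797666]
origin [ 0.5477634  -0.10861262]
origin [ 0.54454983 -0.09979381]
[ 0.01382744 -0.01227845]
can [0.591 0.487]
small [0.634 0.261]
brush [0.501 0.099]
purple1 [0.481 0.37 ]
purple2 [0.335 0.343]
frame [ 0.329 -0.342]
tin [ 0.533 -0.422]
```

Call:
{"name": "play_rows", "arguments": {"motion": [{"dx": 150,"dy": 140,"az": 35,"hand": 1},{"dx": 150,"dy": 140,"az": 35,"hand": 1},{"dx": 150,"dy": 140,"az": 35,"hand": 1},{"dx": 150,"dy": 140,"az": 35,"hand": 1},{"dx": 150,"dy": 140,"az": 35,"hand": 1}]}}

```text
invalid input
```

Call:
{"name": "play_rows", "arguments": {"motion": [{"dx": 80,"dy": 190,"az": 35,"hand": 1},{"dx": 80,"dy": 190,"az": 35,"hand": 1},{"dx": 80,"dy": 190,"az": 35,"hand": 1},{"dx": 80,"dy": 190,"az": 35,"hand": 1},{"dx": 80,"dy": 190,"az": 35,"hand": 1}]}}

```text
invalid input
```

Call:
{"name": "play_rows", "arguments": {"motion": [{"dx": 0,"dy": 205,"az": 35,"hand": 1},{"dx": 0,"dy": 205,"az": 35,"hand": 1},{"dx": 0,"dy": 205,"az": 35,"hand": 1},{"dx": 0,"dy": 205,"az": 35,"hand": 1},{"dx": 0,"dy": 205,"az": 35,"hand": 1}]}}

```text
invalid input
```

Call:
{"name": "play_rows", "arguments": {"motion": [{"dx": -30,"dy": 200,"az": 11.3,"hand": 1},{"dx": -30,"dy": 200,"az": 11.3,"hand": 1},{"dx": -30,"dy": 200,"az": 11.3,"hand": 1},{"dx": -30,"dy": 200,"az": 11.3,"hand": 1},{"dx": -30,"dy": 200,"az": 11.3,"hand": 1}]}}

```text
invalid input
```

Call:
{"name": "play_rows", "arguments": {"motion": [{"dx": 150,"dy": 140,"dz": 0,"ax": 0,"ay": 0,"az": 35,"hand": 1},{"dx": 150,"dy": 140,"dz": 0,"ax": 0,"ay": 0,"az": 35,"hand": 1},{"dx": 150,"dy": 140,"dz": 0,"ax": 0,"ay": 0,"az": 35,"hand": 1},{"dx": 150,"dy": 140,"dz": 0,"ax": 0,"ay": 0,"az": 35,"hand": 1},{"dx": 150,"dy": 140,"dz": 0,"ax": 0,"ay": 0,"az": 35,"hand": 1}]}}

```text
t: 0.52
eef_pos: [0.451, -0.4628, 0.2422]
tcp_rot: [-3.141, -0.0, 1.078]
force: [0.3, -1.5, 0.8]
grip_width: 0.0852
```

Call:
{"name": "play_rows", "arguments": {"motion": [{"dx": 80,"dy": 190,"dz": 0,"ax": 0,"ay": 0,"az": 35,"hand": 1},{"dx": 80,"dy": 190,"dz": 0,"ax": 0,"ay": 0,"az": 35,"hand": 1},{"dx": 80,"dy": 190,"dz": 0,"ax": 0,"ay": 0,"az": 35,"hand": 1},{"dx": 80,"dy": 190,"dz": 0,"ax": 0,"ay": 0,"az": 35,"hand": 1},{"dx": 80,"dy": 190,"dz": 0,"ax": 0,"ay": 0,"az": 35,"hand": 1}]}}

```text
t: 0.93
eef_pos: [0.5299, -0.2725, 0.2422]
tcp_rot: [-3.141, -0.0, 1.688]
force: [0.5, -0.4, 0.2]
grip_width: 0.0854
```

Call:
{"name": "play_rows", "arguments": {"motion": [{"dx": 0,"dy": 205,"dz": 0,"ax": 0,"ay": 0,"az": 35,"hand": 1},{"dx": 0,"dy": 205,"dz": 0,"ax": 0,"ay": 0,"az": 35,"hand": 1},{"dx": 0,"dy": 205,"dz": 0,"ax": 0,"ay": 0,"az": 35,"hand": 1},{"dx": 0,"dy": 205,"dz": 0,"ax": 0,"ay": 0,"az": 35,"hand": 1},{"dx": 0,"dy": 205,"dz": 0,"ax": 0,"ay": 0,"az": 35,"hand": 1}]}}

```text
t: 1.35
eef_pos: [0.5289, -0.0675, 0.2423]
tcp_rot: [-3.141, -0.0, 2.299]
force: [2.2, -0.5, 0.1]
grip_width: 0.0857
```

Call:
{"name": "play_rows", "arguments": {"motion": [{"dx": -30,"dy": 200,"dz": 0,"ax": 0,"ay": 0,"az": 11,"hand": 1},{"dx": -30,"dy": 200,"dz": 0,"ax": 0,"ay": 0,"az": 11,"hand": 1},{"dx": -30,"dy": 200,"dz": 0,"ax": 0,"ay": 0,"az": 11,"hand": 1},{"dx": -30,"dy": 200,"dz": 0,"ax": 0,"ay": 0,"az": 11,"hand": 1},{"dx": -30,"dy": 200,"dz": 0,"ax": 0,"ay": 0,"az": 11,"hand": 1}]}}

```text
t: 1.77
eef_pos: [0.4985, 0.1327, 0.2424]
tcp_rot: [3.141, -0.0, 2.485]
force: [1.2, 0.2, 0.1]
grip_width: 0.0852
```

Call:
{"name": "play_rows", "arguments": {"motion": [{"dx": -49,"dy": 125,"dz": 0,"ax": 0,"ay": 0,"az": 0,"hand": 1},{"dx": -49,"dy": 125,"dz": 0,"ax": 0,"ay": 0,"az": 0,"hand": 1},{"dx": -49,"dy": 125,"dz": 0,"ax": 0,"ay": 0,"az": 0,"hand": 1},{"dx": -49,"dy": 125,"dz": 0,"ax": 0,"ay": 0,"az": 0,"hand": 1},{"dx": -49,"dy": 125,"dz": 0,"ax": 0,"ay": 0,"az": 0,"hand": 1}]}}

```text
t: 2.18
eef_pos: [0.4486, 0.2587, 0.2424]
tcp_rot: [3.141, -0.001, 2.49]
force: [0.5, -0.7, 0.8]
grip_width: 0.0858
```

```bash
python3 - <<'E'
from h import *
d=snap('wrist','w1'); print(d['world_from_camera'].round(3).tolist()); s=robot.sense();print(s['eef_pos'],np.degrees(s['tcp_rot']),s['joint_pos'])
E
```

```text
[[0.607, -0.767, -0.208, 0.395], [0.795, 0.586, 0.157, 0.298], [0.001, -0.261, 0.965, 0.375], [0.0, 0.0, 0.0, 1.0]]
[0.44963331 0.25651398 0.24216188] [-1.79987975e+02 -2.50053136e-02  1.42523193e+02] [ 1.85508582e-03  2.42114889e-01 -7.38186607e-01  1.91912032e+00
  1.86678143e-01  1.04968597e+00  1.01279858e-01]
```

View pics/w1.png

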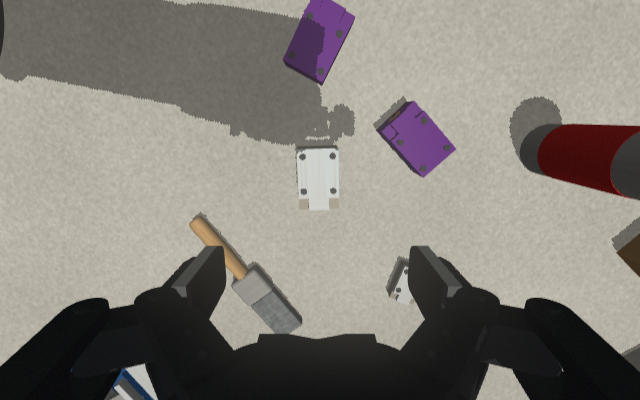

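The wrist view shows the mould square to the camera: rear edge at row 147, sprue shoulders at row 209, sides at columns 297–340. I refine these edges to subpixel.

```bash
python3 - <<'E'
from h import *
d=ld('w1');p=d['p'].astype(int);g=cv2.cvtColor(d['p'],cv2.COLOR_BGR2GRAY).astype(int)
print('row165',g[165,288:348].tolist());print('row195',g[195,288:348].tolist());print('col310',g[138:220,318].tolist());print('col301',g[190:218,304].tolist(),g[190:218,335].tolist())
c=np.array([p2w(d,296,147,.038)[:2],p2w(d,339,147,.038)[:2],p2w(d,339.5,209,.033)[:2],p2w(d,298.5,209,.033)[:2]])
print(c.mean(0),[np.linalg.norm(c[i]-c[(i+1)%4]) for i in range(4)])
v=c[2]+c[3]-c[0]-c[1];print(np.degrees(np.arctan2(v[1],v[0])))
E
```

```text
row165 [183, 181, 179, 179, 179, 176, 175, 175, 116, 204, 206, 208, 203, 203, 208, 208, 202, 204, 206, 208, 208, 209, 209, 208, 205, 207, 209, 208, 208, 206, 208, 204, 208, 209, 206, 207, 208, 209, 209, 209, 210, 209, 209, 209, 209, 207, 204, 205, 209, 210, 203, 187, 187, 185, 181, 177, 177, 177, 178, 178]
row195 [181, 178, 175, 175, 180, 180, 177, 176, 176, 177, 181, 205, 207, 202, 199, 187, 189, 203, 200, 201, 205, 208, 207, 207, 206, 206, 204, 209, 205, 203, 205, 204, 204, 206, 205, 202, 203, 204, 207, 209, 210, 210, 208, 206, 207, 205, 202, 200, 206, 208, 209, 177, 174, 170, 176, 180, 182, 183, 182, 179]
col310 [155, 114, 112, 112, 111, 111, 113, 103, 80, 78, 131, 189, 206, 207, 206, 207, 207, 207, 207, 207, 208, 209, 208, 207, 208, 209, 208, 208, 207, 208, 208, 208, 209, 208, 208, 207, 208, 208, 208, 208, 207, 207, 207, 207, 206, 205, 206, 206, 205, 206, 206, 206, 205, 206, 206, 206, 206, 205, 205, 206, 205, 205, 205, 207, 204, 203, 206, 206, 206, 208, 206, 203, 189, 174, 176, 179, 181, 179, 178, 177, 178, 176]
col301 [93, 92, 92, 92, 136, 189, 206, 205, 194, 168, 160, 159, 159, 159, 160, 160, 160, 159, 161, 170, 181, 183, 181, 181, 182, 181, 179, 180] [95, 96, 119, 170, 200, 200, 200, 193, 174, 163, 163, 163, 164, 163, 162, 163, 162, 162, 169, 179, 181, 178, 177, 177, 179, 178, 177, 174]
[0.45097158 0.25800899] [np.float64(0.046913817851021236), np.float64(0.07225966795128977), np.float64(0.047903309597486884), np.float64(0.07222175376552302)]
-35.882612289892585
```

```bash
python3 - <<'E'
from h import *
d=ld('w1');g=cv2.GaussianBlur(cv2.cvtColor(d['p'],cv2.COLOR_BGR2GRAY),(3,3),0).astype(float)
L=[];R=[]
for r in range(152,199):
    q=g[r]; 
    t=192
    i=next(c for c in range(304,288,-1) if q[c-1]<t); L.append(p2w(d,i-(q[i]-t)/(q[i]-q[i-1]),r,.038)[:2])
    i=next(c for c in range(334,350) if q[c+1]<t); R.append(p2w(d,i+(q[i]-t)/(q[i]-q[i+1]),r,.038)[:2])
for E in (L,R):
    l=cv2.fitLine(np.float32(E),cv2.DIST_HUBER,0,.001,.001).ravel(); print(np.degrees(np.arctan2(l[1],l[0])),l[2:])
m=(np.median(L,0)+np.median(R,0))/2
for th in (-36,-37.4):
  u=np.array([np.cos(np.radians(th)),np.sin(np.radians(th))]);n=np.array([-u[1],u[0]])
  yl,yr=np.mean(L@n),np.mean(R@n)
  rear=p2w(d,318,148,.038)[:2]@u; fr=p2w(d,318,210,.038)[:2]@u; sh=p2w(d,304,208.7,.033)[:2]@u;sh2=p2w(d,335,208.4,.033)[:2]@u
  print(th,yl-yr,rear,fr,sh,sh2,'centre',u*((rear+fr)/2)+n*(yl+yr)/2)
E
```

```text
0.0 [0. 0.]
0.0 [0. 0.]
-36 nan 0.1781642419818596 0.2489583499273177 0.24852661793901712 0.24902128125950987 centre [nan nan]
-37.4 nan 0.16652401191224925 0.2373352142840165 0.23730224548167236 0.23691225263453627 centre [nan nan]<stdin>:7: RuntimeWarning: divide by zero encountered in scalar divide
h.py:8: RuntimeWarning: invalid value encountered in matmul
  K,T=d['K'],d['T']; r=np.linalg.inv(K)@[u,v,1]; r=T[:3,:3]@[r[0],-r[1],-r[2]]
<stdin>:8: RuntimeWarning: divide by zero encountered in scalar divide
```

```bash
python3 - <<'E'
from h import *
d=ld('w1');g=cv2.GaussianBlur(cv2.cvtColor(d['p'],cv2.COLOR_BGR2GRAY),(3,3),0).astype(float)
L=[];R=[];t=193
for r in range(152,199):
    q=g[r]
    i=next(c for c in range(290,320) if q[c]>t); L.append(p2w(d,i-(q[i]-t)/(q[i]-q[i-1]),r,.038)[:2])
    i=next(c for c in range(347,320,-1) if q[c]>t); R.append(p2w(d,i+(q[i]-t)/(q[i]-q[i+1]),r,.038)[:2])
L,R=np.array(L),np.array(R)
for E in (L,R):
    l=cv2.fitLine(np.float32(E),cv2.DIST_HUBER,0,.001,.001).ravel(); print(np.degrees(np.arctan2(l[1],l[0])),l[2:])
for th in (-36,-37):
  u=np.array([np.cos(np.radians(th)),np.sin(np.radians(th))]);n=np.array([-u[1],u[0]])
  yl,yr=np.mean(L@n),np.mean(R@n)
  rear=p2w(d,318,148,.038)[:2]@u; fr=p2w(d,318,210,.038)[:2]@u
  print(th,yl-yr,fr-rear,'centre',u*((rear+fr)/2)+n*(yl+yr)/2)
E
```

```text
-36.3791 [0.43594286 0.24083911]
-36.09287 [0.46107617 0.278602  ]
-36 -0.04362364238438987 0.0707941079454581 centre [0.4516051  0.25824892]
-37 -0.043634988603457936 0.07081063212721278 centre [0.45156201 0.25816554]
```

Call:
{"name": "play_rows", "arguments": {"motion": [{"dx": 2,"dy": 1,"dz": -40,"ax": 0,"ay": 0,"az": 1.2,"hand": 1},{"dx": 2,"dy": 1,"dz": -80,"ax": 0,"ay": 0,"az": 1.2,"hand": 1},{"dx": 2,"dy": 1,"dz": -120,"ax": 0,"ay": 0,"az": 1.2,"hand": 1},{"dx": 2,"dy": 1,"dz": -150,"ax": 0,"ay": 0,"az": 1.2,"hand": 1},{"dx": 2,"dy": 1,"dz": -170,"ax": 0,"ay": 0,"az": 1.2,"hand": 1}]}}

```text
t: 2.65
eef_pos: [0.4518, 0.2538, 0.069]
tcp_rot: [-3.138, -0.001, 2.504]
force: [1.2, 0.2, 0.4]
grip_width: 0.0855
```

Call:
{"name": "play_rows", "arguments": {"motion": [{"dx": 0,"dy": 0,"dz": -20,"ax": 0,"ay": 0,"az": 0,"hand": 1},{"dx": 0,"dy": 0,"dz": -35,"ax": 0,"ay": 0,"az": 0,"hand": 1},{"dx": 0,"dy": 0,"dz": -39,"ax": 0,"ay": 0,"az": 0,"hand": 1},{"dx": 0,"dy": 0,"dz": -39,"ax": 0,"ay": 0,"az": 0,"hand": 1}]}}

```text
t: 2.98
eef_pos: [0.4523, 0.2549, 0.0323]
tcp_rot: [-3.139, -0.001, 2.504]
force: [0.1, -0.1, 0.6]
grip_width: 0.0855
```

Call:
{"name": "play_rows", "arguments": {"motion": [{"dx": 0,"dy": 0,"dz": 0,"ax": 0,"ay": 0,"az": 0,"hand": 0},{"dx": 0,"dy": 0,"dz": 0,"ax": 0,"ay": 0,"az": 0,"hand": 0},{"dx": 0,"dy": 0,"dz": 0,"ax": 0,"ay": 0,"az": 0,"hand": 0},{"dx": 0,"dy": 0,"dz": 0,"ax": 0,"ay": 0,"az": 0,"hand": 0},{"dx": 0,"dy": 0,"dz": 0,"ax": 0,"ay": 0,"az": 0,"hand": 0}]}}

```text
t: 3.4
eef_pos: [0.4532, 0.2562, 0.0345]
tcp_rot: [3.14, 0.001, 2.505]
force: [-2.3, -2.6, 13.3]
grip_width: 0.0442
```

```bash
python3 - <<'E'
from h import *
print(robot.tips_ahead); s=robot.sense();print(s['eef_pos'],np.degrees(s['tcp_rot']),s['force'],s['torque'],s['grip_width'])
E
```

```text
0.011
[0.45318675 0.2562032  0.03453575] [1.79936857e+02 7.45312877e-02 1.43532819e+02] [-2.27033208 -2.62368114 13.33107942] [-0.62052293  0.50674418  0.16171099] 0.04416463296984902
```

Call:
{"name": "play_rows", "arguments": {"motion": [{"dx": 0,"dy": 0,"dz": 15,"ax": 0,"ay": 0,"az": 0,"hand": 0},{"dx": 0,"dy": 0,"dz": 40,"ax": 0,"ay": 0,"az": 0,"hand": 0},{"dx": 0,"dy": 0,"dz": 70,"ax": 0,"ay": 0,"az": 0,"hand": 0},{"dx": 0,"dy": 0,"dz": 95,"ax": 0,"ay": 0,"az": 0,"hand": 0},{"dx": 0,"dy": 0,"dz": 105,"ax": 0,"ay": 0,"az": 0,"hand": 0}]}}

```text
t: 3.82
eef_pos: [0.4535, 0.2568, 0.1417]
tcp_rot: [3.138, 0.002, 2.505]
force: [1.2, 0.9, -2.7]
grip_width: 0.0446
```

Call:
{"name": "play_rows", "arguments": {"motion": [{"dx": 5,"dy": -20,"dz": 0,"ax": 0,"ay": 0,"az": 3,"hand": 0},{"dx": 15,"dy": -55,"dz": 0,"ax": 0,"ay": 0,"az": 8,"hand": 0},{"dx": 25,"dy": -95,"dz": 0,"ax": 0,"ay": 0,"az": 14,"hand": 0},{"dx": 35,"dy": -135,"dz": 0,"ax": 0,"ay": 0,"az": 20,"hand": 0},{"dx": 45,"dy": -175,"dz": 0,"ax": 0,"ay": 0,"az": 26,"hand": 0}]}}

```text
t: 4.23
eef_pos: [0.4961, 0.0847, 0.138]
tcp_rot: [-3.141, 0.0, 2.957]
force: [0.5, -0.4, -2.8]
grip_width: 0.0444
```

Call:
{"name": "play_rows", "arguments": {"motion": [{"dx": 10,"dy": -40,"dz": 0,"ax": 0,"ay": 0,"az": 4,"hand": 0},{"dx": 20,"dy": -80,"dz": 0,"ax": 0,"ay": 0,"az": 4,"hand": 0},{"dx": 30,"dy": -120,"dz": 0,"ax": 0,"ay": 0,"az": 4,"hand": 0},{"dx": 40,"dy": -155,"dz": 0,"ax": 0,"ay": 0,"az": 4,"hand": 0},{"dx": 47,"dy": -185,"dz": 0,"ax": 0,"ay": 0,"az": 4,"hand": 0}]}}

```text
t: 4.65
eef_pos: [0.5432, -0.1017, 0.1378]
tcp_rot: [-3.141, -0.0, 3.02]
force: [1.2, 0.6, -3.0]
grip_width: 0.0444
```

Call:
{"name": "play_rows", "arguments": {"motion": [{"dx": 4,"dy": -6,"dz": 0,"ax": 0,"ay": 0,"az": 0,"hand": 0},{"dx": 4,"dy": -6,"dz": 0,"ax": 0,"ay": 0,"az": 0,"hand": 0},{"dx": 4,"dy": -6,"dz": 0,"ax": 0,"ay": 0,"az": 0,"hand": 0}]}}

```text
t: 4.9
eef_pos: [0.5468, -0.1041, 0.1378]
tcp_rot: [3.141, -0.001, 3.021]
force: [0.7, 1.4, -3.0]
grip_width: 0.0444
```

```bash
python3 - <<'E'
from h import *
s=robot.sense();print(s['eef_pos'],np.degrees(s['tcp_rot']),s['force'],s['grip_width'])
a=snap('wrist','w2')['pixels'];b=snap('scene','s2')['pixels'];t=snap('top','t2')['pixels']
c=cv2.resize(b[140:230,230:340],(550,450),interpolation=cv2.INTER_CUBIC)
cv2.imwrite('pics/sc2.png',c)
E
```

```text
[ 0.5468314  -0.10409613  0.13780512] [ 1.79980717e+02 -4.23560387e-02  1.73091825e+02] [ 0.74528908  1.39303049 -2.96521713] 0.044393423235018374
```

View pics/w2.png

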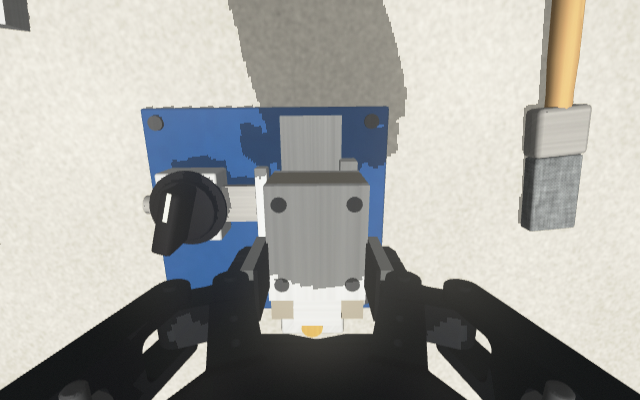

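```bash
python3 - <<'E'
from h import *
d=ld('w2');g=cv2.cvtColor(d['p'],cv2.COLOR_BGR2GRAY).astype(int)
print('bedrow135',g[135,274:286].tolist(),g[135,336:348].tolist(),'bedcol',g[108:122,290].tolist(),g[108:122,330].tolist())
print('m row215',g[215,258:272].tolist(),g[215,362:376].tolist(),'row 190',g[190,258:272].tolist(),g[190,362:376].tolist(),'col',g[166:192,290].tolist(),g[166:192,345].tolist())
Z=.1413
W=lambda u,v,z:p2w(d,u,v,z)[:2]
a,b=W(280,115,.016),W(341,115,.016);v=b-a
print('bed',a,b,np.linalg.norm(v),'yaw',np.degrees(np.arctan2(-v[0],v[1])))
P=[W(142,108,.008),W(388,107,.008)];w=P[1]-P[0];print('plate',P,np.linalg.norm(w),'yaw',np.degrees(np.arctan2(-w[0],w[1])))
y=np.arctan2(-w[0],w[1]);u=np.array([np.cos(y),np.sin(y)]);print('origin',(a+b)/2+u*.070)
m,n=W(264.5,184.5,Z),W(368,184,Z);q=n-m;print('mould rear',m,n,np.linalg.norm(q),'yaw',np.degrees(np.arctan2(-q[0],q[1])))
y=np.arctan2(-q[0],q[1]);u=np.array([np.cos(y),np.sin(y)]);print('mould origin',(m+n)/2+u*.035)
for y in (-6.4,-6.9):
  y=np.radians(y);O=np.array([.548,-.1088]);R=np.array([[np.cos(y),-np.sin(y)],[np.sin(y),np.cos(y)]])
  # knob bar ends top, z .078
  print(W(168,196,.078)-O,W(165,250,.078))
E
```

```text
bedrow135 [73, 74, 73, 73, 74, 75, 135, 158, 157, 156, 157, 159] [160, 161, 161, 162, 160, 134, 73, 73, 73, 74, 74, 74] bedcol [73, 74, 74, 75, 73, 74, 73, 104, 144, 157, 157, 157, 157, 157] [72, 74, 72, 73, 73, 74, 72, 119, 160, 162, 162, 161, 161, 161]
m row215 [244, 245, 245, 246, 246, 245, 211, 152, 152, 153, 155, 154, 156, 154] [157, 158, 158, 158, 159, 161, 147, 111, 110, 110, 111, 111, 112, 111] row 190 [244, 245, 245, 245, 245, 166, 151, 154, 154, 155, 156, 156, 155, 153] [156, 158, 158, 158, 160, 159, 160, 156, 111, 111, 112, 112, 111, 111] col [153, 153, 153, 153, 141, 115, 98, 86, 88, 88, 89, 87, 87, 88, 87, 88, 89, 100, 115, 124, 144, 157, 156, 156, 156, 156] [154, 154, 155, 154, 139, 110, 96, 88, 87, 89, 88, 89, 87, 88, 89, 89, 92, 105, 117, 132, 155, 160, 160, 159, 159, 160]
bed [ 0.47596752 -0.12601652] [ 0.48185426 -0.0774449 ] 0.04892704541552976 yaw -6.910373202323798
plate [array([ 0.45670269, -0.23863991]), array([ 0.48024078, -0.03781396])] 0.20220064850521854 yaw -6.684933477571265
origin [ 0.54843498 -0.10987938]
mould rear [ 0.50591977 -0.12300631] [ 0.51109653 -0.07859818] 0.044708841082076595 yaw -6.649099801900587
mould origin [ 0.54327274 -0.10485484]
[-0.02954986 -0.09016497] [ 0.55540513 -0.21036757]
[-0.02954986 -0.09016497] [ 0.55540513 -0.21036757]
```

View pics/sc2.png

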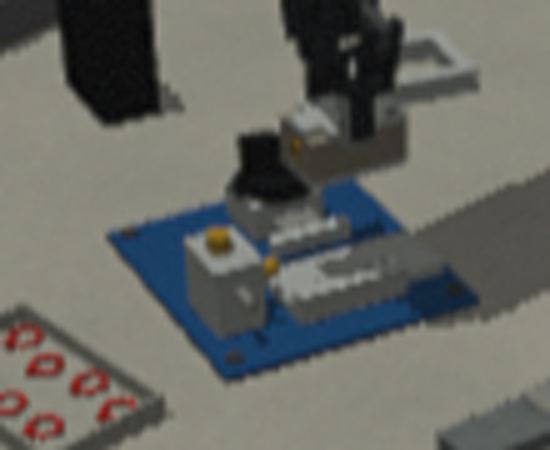

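The mould hangs flat (about 3 N), sprue towards the nozzle, square to the clamp (both yaws about -6.65°). I shift it, then lower it close to the bed.

Call:
{"name": "play_rows", "arguments": {"motion": [{"dx": 2.2,"dy": -7.3,"dz": 0,"ax": 0,"ay": 0,"az": 0,"hand": 0},{"dx": 2.2,"dy": -7.3,"dz": -20,"ax": 0,"ay": 0,"az": 0,"hand": 0},{"dx": 2.2,"dy": -7.3,"dz": -40,"ax": 0,"ay": 0,"az": 0,"hand": 0},{"dx": 2.2,"dy": -7.3,"dz": -40,"ax": 0,"ay": 0,"az": 0,"hand": 0},{"dx": 2.2,"dy": -7.3,"dz": -40,"ax": 0,"ay": 0,"az": 0,"hand": 0}]}}

```text
t: 5.47
eef_pos: [0.549, -0.1112, 0.098]
tcp_rot: [3.141, -0.002, 3.023]
force: [0.9, 0.7, -3.4]
grip_width: 0.044
```

```bash
python3 - <<'E'
from h import *
s=robot.sense();print(s['eef_pos'],np.degrees(s['tcp_rot']),s['force'],s['grip_width'])
a=snap('wrist','w3')['pixels']
E
```

```text
[ 0.54895488 -0.11121814  0.09795122] [ 1.79984751e+02 -1.04669489e-01  1.73184111e+02] [ 0.93336474  0.66495705 -3.38551404] 0.0440046715468001
```

View pics/w3.png

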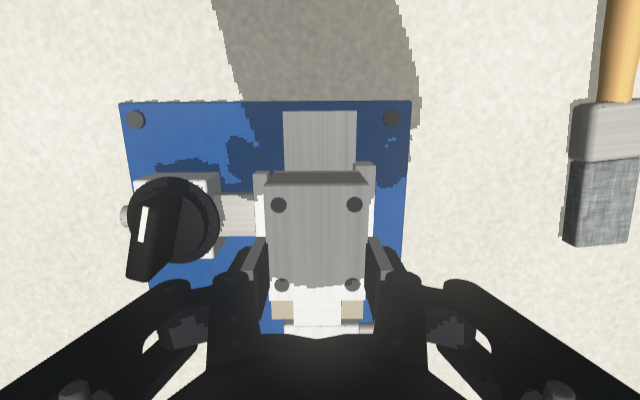

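```bash
python3 - <<'E'
from h import *
d=ld('w3');g=cv2.cvtColor(d['p'],cv2.COLOR_BGR2GRAY).astype(int)
W=lambda u,v,z:p2w(d,u,v,z)[:2]
print('jawrow',g[167,345:380].tolist(),g[174,248:275].tolist(),'bed',g[140,278:290].tolist(),g[140,350:362].tolist(),'m',g[200,258:270].tolist(),g[200,362:374].tolist())
y=np.radians(-6.65);R=np.array([[np.cos(y),-np.sin(y)],[np.sin(y),np.cos(y)]])
a,b=W(283,111,.016),W(357,111,.016);O=(a+b)/2+R@[.07,0]
print('O',O,np.linalg.norm(b-a)); f=lambda u,v,z:(R.T@(W(u,v,z)-O)*1000).round(1)
print('fixed face',f(354,163.5,.03),'pad face',f(267,173,.0295),'mould rear',f(264.5,184,.1015),f(368.5,184,.1015))
print('bar',f(140,205,.078),f(128,275,.078))
E
```

```text
jawrow [153, 151, 152, 158, 159, 159, 160, 145, 97, 98, 123, 151, 153, 152, 153, 153, 154, 154, 154, 153, 153, 154, 155, 157, 157, 158, 157, 157, 157, 156, 148, 73, 77, 76, 76] [71, 72, 71, 72, 97, 140, 141, 140, 142, 142, 145, 145, 145, 146, 146, 146, 146, 146, 132, 103, 100, 92, 72, 77, 85, 87, 87] bed [71, 72, 71, 72, 73, 114, 157, 158, 157, 156, 157, 160] [162, 162, 163, 164, 163, 158, 91, 74, 73, 72, 72, 74] m [246, 246, 246, 246, 246, 224, 154, 153, 155, 156, 157, 157] [157, 159, 158, 159, 160, 160, 160, 161, 161, 246, 245, 245]
O [ 0.54887055 -0.10969754] 0.04992037125760044
fixed face [-36.4  22.2] pad face [-30.2 -35.5] mould rear [-38.4 -25.1] [-38.2  19.9]
bar [-22.3 -94.3] [  18.  -107.1]
```

Call:
{"name": "play_rows", "arguments": {"motion": [{"dx": 0,"dy": 0,"dz": -15,"ax": 0,"ay": 0,"az": 0,"hand": 0},{"dx": 0,"dy": 0,"dz": -30,"ax": 0,"ay": 0,"az": 0,"hand": 0},{"dx": 0,"dy": 0,"dz": -40,"ax": 0,"ay": 0,"az": 0,"hand": 0},{"dx": 0,"dy": 0,"dz": -44,"ax": 0,"ay": 0,"az": 0,"hand": 0},{"dx": 0,"dy": 0,"dz": -46,"ax": 0,"ay": 0,"az": 0,"hand": 0}]}}

```text
t: 5.93
eef_pos: [0.5496, -0.1115, 0.0524]
tcp_rot: [3.142, -0.0, 3.022]
force: [-0.3, 0.7, -3.2]
grip_width: 0.0443
```

Call:
{"name": "play_rows", "arguments": {"motion": [{"dx": 0,"dy": 0,"dz": -0.5,"ax": 0,"ay": 0,"az": 0,"hand": 0},{"dx": 0,"dy": 0,"dz": -1,"ax": 0,"ay": 0,"az": 0,"hand": 0},{"dx": 0,"dy": 0,"dz": -1,"ax": 0,"ay": 0,"az": 0,"hand": 0}]}}

```text
t: 6.18
eef_pos: [0.5498, -0.1116, 0.0519]
tcp_rot: [-3.141, 0.001, 3.022]
force: [0.6, 0.1, -3.3]
grip_width: 0.0445
```

Call:
{"name": "play_rows", "arguments": {"motion": [{"dx": 0,"dy": 0,"dz": -0.7,"ax": 0,"ay": 0,"az": 0,"hand": 0},{"dx": 0,"dy": 0,"dz": -1.4,"ax": 0,"ay": 0,"az": 0,"hand": 0},{"dx": 0,"dy": 0,"dz": -1.4,"ax": 0,"ay": 0,"az": 0,"hand": 0}]}}

```text
t: 6.43
eef_pos: [0.5497, -0.1117, 0.0506]
tcp_rot: [-3.141, 0.001, 3.022]
force: [-3.5, -1.0, 8.3]
grip_width: 0.0446
```

Call:
{"name": "play_rows", "arguments": {"motion": [{"dx": 3,"dy": -0.3,"dz": 0.4,"ax": 0,"ay": 0,"az": 0,"hand": 0},{"dx": 6,"dy": -0.7,"dz": 0.4,"ax": 0,"ay": 0,"az": 0,"hand": 0},{"dx": 8,"dy": -0.9,"dz": 0.4,"ax": 0,"ay": 0,"az": 0,"hand": 0},{"dx": 9.5,"dy": -1.1,"dz": 0.4,"ax": 0,"ay": 0,"az": 0,"hand": 0},{"dx": 10,"dy": -1.2,"dz": 0.4,"ax": 0,"ay": 0,"az": 0,"hand": 0}]}}

```text
t: 6.85
eef_pos: [0.559, -0.1128, 0.0506]
tcp_rot: [-3.141, -0.001, 3.022]
force: [-10.7, -0.0, 14.4]
grip_width: 0.0445
```

Call:
{"name": "play_rows", "arguments": {"motion": [{"dx": 0.5,"dy": 0,"dz": 0,"ax": 0,"ay": 0,"az": 0,"hand": 0},{"dx": 1,"dy": -0.1,"dz": 0,"ax": 0,"ay": 0,"az": 0,"hand": 0},{"dx": 1.5,"dy": -0.2,"dz": 0,"ax": 0,"ay": 0,"az": 0,"hand": 0}]}}

```text
t: 7.1
eef_pos: [0.5603, -0.1129, 0.0506]
tcp_rot: [-3.141, -0.001, 3.022]
force: [-9.2, 1.8, 12.1]
grip_width: 0.0441
```

Call:
{"name": "play_rows", "arguments": {"motion": [{"dx": 0.5,"dy": 0,"dz": 0,"ax": 0,"ay": 0,"az": 0,"hand": 0},{"dx": 1,"dy": -0.1,"dz": 0,"ax": 0,"ay": 0,"az": 0,"hand": 0},{"dx": 1,"dy": -0.1,"dz": 0,"ax": 0,"ay": 0,"az": 0,"hand": 0}]}}

```text
t: 7.35
eef_pos: [0.5614, -0.1131, 0.0506]
tcp_rot: [-3.141, -0.001, 3.022]
force: [-9.1, 1.1, 11.9]
grip_width: 0.0446
```

Call:
{"name": "play_rows", "arguments": {"motion": [{"dx": 0.5,"dy": 0,"dz": 0,"ax": 0,"ay": 0,"az": 0,"hand": 0},{"dx": 1,"dy": -0.1,"dz": 0,"ax": 0,"ay": 0,"az": 0,"hand": 0},{"dx": 1,"dy": -0.1,"dz": 0,"ax": 0,"ay": 0,"az": 0,"hand": 0}]}}

```text
t: 7.6
eef_pos: [0.5616, -0.1131, 0.0506]
tcp_rot: [-3.141, -0.003, 3.022]
force: [-16.1, 1.9, 18.1]
grip_width: 0.0443
```

Call:
{"name": "play_rows", "arguments": {"motion": [{"dx": 0.5,"dy": 0,"dz": 0,"ax": 0,"ay": 0,"az": 0,"hand": 0},{"dx": 1,"dy": -0.1,"dz": 0,"ax": 0,"ay": 0,"az": 0,"hand": 0},{"dx": 1,"dy": -0.1,"dz": 0,"ax": 0,"ay": 0,"az": 0,"hand": 0}]}}

```text
t: 7.85
eef_pos: [0.5617, -0.1131, 0.0506]
tcp_rot: [-3.14, -0.005, 3.022]
force: [-21.6, 2.2, 26.5]
grip_width: 0.0446
```

The mould stopped at x = 0.5617 with rising force, so it is home. I relax the push, open partly and lift.

Call:
{"name": "play_rows", "arguments": {"motion": [{"dx": -1,"dy": 0.1,"dz": 0,"ax": 0,"ay": 0,"az": 0,"hand": 0},{"dx": -1.3,"dy": 0.1,"dz": 0.3,"ax": 0,"ay": 0,"az": 0,"hand": 0},{"dx": -1.3,"dy": 0.1,"dz": 0.3,"ax": 0,"ay": 0,"az": 0,"hand": 0.8},{"dx": -1.3,"dy": 0.1,"dz": 0.3,"ax": 0,"ay": 0,"az": 0,"hand": 0.8},{"dx": -1.3,"dy": 0.1,"dz": 0.3,"ax": 0,"ay": 0,"az": 0,"hand": 0.8}]}}

```text
t: 8.27
eef_pos: [0.5631, -0.1132, 0.0508]
tcp_rot: [3.142, 0.001, 3.022]
force: [0.3, 0.1, 1.1]
grip_width: 0.0683
```

Call:
{"name": "play_rows", "arguments": {"motion": [{"dx": 0,"dy": 0,"dz": 0,"ax": 0,"ay": 0,"az": 0,"hand": 0.8},{"dx": 0,"dy": 0,"dz": 10,"ax": 0,"ay": 0,"az": 0,"hand": 0.8},{"dx": 0,"dy": 0,"dz": 40,"ax": 0,"ay": 0,"az": 0,"hand": 0.8},{"dx": -20,"dy": 0,"dz": 80,"ax": 0,"ay": 0,"az": 0,"hand": 0.8},{"dx": -40,"dy": 0,"dz": 110,"ax": 0,"ay": 0,"az": 0,"hand": 0.8}]}}

```text
t: 8.68
eef_pos: [0.523, -0.1123, 0.1624]
tcp_rot: [3.14, 0.0, 3.023]
force: [0.3, -0.4, 0.7]
grip_width: 0.0684
```

Call:
{"name": "play_rows", "arguments": {"motion": [{"dx": -20,"dy": 0,"dz": 0,"ax": 0,"ay": 0,"az": 0,"hand": 0.8},{"dx": -20,"dy": 0,"dz": 0,"ax": 0,"ay": 0,"az": 0,"hand": 0.8},{"dx": -20,"dy": 0,"dz": 0,"ax": 0,"ay": 0,"az": 0,"hand": 0.8}]}}

```text
t: 8.93
eef_pos: [0.5024, -0.1138, 0.1617]
tcp_rot: [-3.14, 0.001, 3.021]
force: [0.8, -0.8, -0.1]
grip_width: 0.068
```

```bash
python3 - <<'E'
from h import *
s=robot.sense();print(s['eef_pos'],np.degrees(s['tcp_rot']),s['force'],s['grip_width'],s['joint_pos'])
a=snap('wrist','w4')['pixels']
E
```

```text
[ 0.50240702 -0.1137638   0.16166124] [-1.79919059e+02  7.56957465e-02  1.73088687e+02] [ 0.81659242 -0.75428838 -0.08257087] 0.06795956043429206 [ 0.71459954  0.34293029 -0.72996195  2.00561976  0.2932455   0.8961153
  1.27834855]
```

View pics/w4.png

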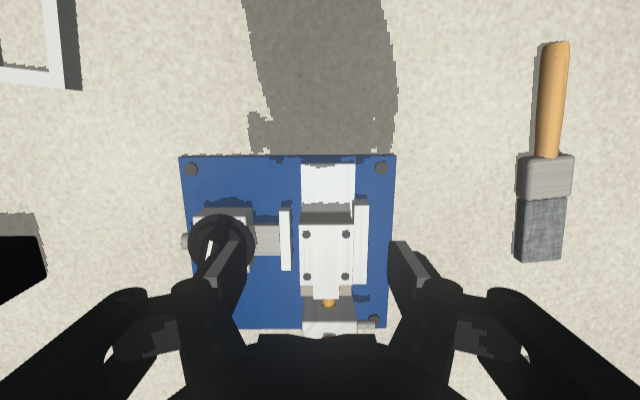

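```bash
python3 - <<'E'
from h import *
y=np.radians(-6.65);R=np.array([[np.cos(y),-np.sin(y)],[np.sin(y),np.cos(y)]])
O=np.array([.5486,-.1097])
for fn,box in (('w2',(150,185,190,235)),('w3',(130,195,160,250)),('w4',(200,232,220,262))):
    d=ld(fn);p=d['p'];x0,y0,x1,y1=box;sub=p[y0:y1,x0:x1].min(2)
    n,lab,st,_=cv2.connectedComponentsWithStats((sub>170).astype(np.uint8))
    # pick comp nearest box centre
    k=min(range(1,n),key=lambda i:np.hypot(*(_[i]-[(x1-x0)/2,(y1-y0)/2])) if st[i,4]>15 else 1e9)
    v,u=np.where(lab==k);P=np.array([R.T@(p2w(d,a+x0,b+y0,.078)[:2]-O) for a,b in zip(u,v)])
    l=cv2.fitLine(np.float32(P),cv2.DIST_L2,0,.001,.001).ravel();c=P.mean(0)
    print(fn,st[k],'centre',c*1e3,'theta line',-np.arctan(l[1]/l[0]),'theta from axis',np.arctan2(c[1]+.097,-c[0]))
d=ld('w4');f=lambda u,v,z:(R.T@(p2w(d,u,v,z)[:2]-O)*1000).round(1)
print('mould rear',f(299,224,.054),f(354,224,.054),'bed',f(302,164,.016),f(355,164,.016),'pad',f(291,208,.0295),'sh',f(305,298,.049))
print('knob grip world',O+R@[0,-.097])
E
```

```text
w2 [ 12   8   9  30 133] centre [-11.76278442 -94.2694816 ] theta line 0.28307867 theta from axis 0.22809230395082467
w3 [  8  11  10  36 206] centre [-11.63423102 -94.50986495] theta line 0.28336203 theta from axis 0.21085381224409672
w4 [ 6  9  7 18 62] centre [-14.45479092 -93.25348865] theta line 0.31695876 theta from axis 0.25360751820622834
mould rear [-25.4 -25.2] [-25.2  20.5] bed [-69.8 -23.7] [-69.6  24.7] pad [-31.9 -33.7] sh [ 47.9 -21.5]
knob grip world [ 0.53736701 -0.20604739]
```

The picture shows the mould between the jaws, sprue at the nozzle (328,302). Its rear measures x = -25.3 against -25 nominal, so it is home. The knob is at about 0.28 rad. Now to the knob.

Call:
{"name": "play_rows", "arguments": {"motion": [{"dx": 12,"dy": -31,"dz": 0,"ax": 0,"ay": 0,"az": -6,"hand": 0.7},{"dx": 24,"dy": -62,"dz": 0,"ax": 0,"ay": 0,"az": -12,"hand": 0.7},{"dx": 35,"dy": -92,"dz": 0,"ax": 0,"ay": 0,"az": -16,"hand": 0.7},{"dx": 35,"dy": -92,"dz": 0,"ax": 0,"ay": 0,"az": -16,"hand": 0.7},{"dx": 35,"dy": -92,"dz": 0,"ax": 0,"ay": 0,"az": -16,"hand": 0.7}]}}

```text
t: 9.4
eef_pos: [0.5384, -0.2064, 0.1595]
tcp_rot: [3.141, -0.001, 2.74]
force: [0.6, 0.8, 0.2]
grip_width: 0.0599
```

Call:
{"name": "play_rows", "arguments": {"motion": [{"dx": 0,"dy": 0,"dz": -30,"ax": 0,"ay": 0,"az": 0,"hand": 0.7},{"dx": 0,"dy": 0,"dz": -50,"ax": 0,"ay": 0,"az": 0,"hand": 0.7},{"dx": 0,"dy": 0,"dz": -50,"ax": 0,"ay": 0,"az": 0,"hand": 0.7}]}}

```text
t: 9.65
eef_pos: [0.5359, -0.2035, 0.1068]
tcp_rot: [3.141, -0.006, 2.745]
force: [-1.1, 0.3, -0.7]
grip_width: 0.06
```

```bash
python3 - <<'E'
from h import *
s=robot.sense();print(s['eef_pos'],np.degrees(s['tcp_rot']),s['force'],s['grip_width'])
a=snap('wrist','w5')['pixels']
E
```

```text
[ 0.53589231 -0.20348652  0.10676172] [179.96784354  -0.33592337 157.25844394] [-1.0736658   0.26581459 -0.67254884] 0.05996325949145011
```

View pics/w5.png

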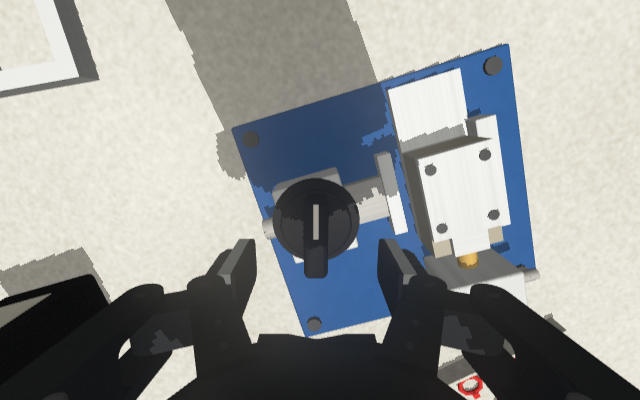

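The picture shows the bar upright at column 316, centred between the pads (239–395) and aligned with them. I descend and grip.

Call:
{"name": "play_rows", "arguments": {"motion": [{"dx": 0.5,"dy": -1,"dz": -20,"ax": 0,"ay": 0,"az": 0,"hand": 0.7},{"dx": 0.5,"dy": -1,"dz": -35,"ax": 0,"ay": 0,"az": 0,"hand": 0.7},{"dx": 0.5,"dy": -1,"dz": -41,"ax": 0,"ay": 0,"az": 0,"hand": 0.7},{"dx": 0.5,"dy": -1,"dz": -41,"ax": 0,"ay": 0,"az": 0,"hand": 0.7}]}}

```text
t: 10.03
eef_pos: [0.5381, -0.2055, 0.0694]
tcp_rot: [3.141, -0.001, 2.743]
force: [0.4, 0.6, -0.3]
grip_width: 0.0599
```

Call:
{"name": "play_rows", "arguments": {"motion": [{"dx": 0,"dy": 0,"dz": 0,"ax": 0,"ay": 0,"az": 0,"hand": 0},{"dx": 0,"dy": 0,"dz": 0,"ax": 0,"ay": 0,"az": 0,"hand": 0},{"dx": 0,"dy": 0,"dz": 0,"ax": 0,"ay": 0,"az": 0,"hand": 0},{"dx": 0,"dy": 0,"dz": 0,"ax": 0,"ay": 0,"az": 0,"hand": 0},{"dx": 0,"dy": 0,"dz": 0,"ax": 0,"ay": 0,"az": 0,"hand": 0}]}}

```text
t: 10.45
eef_pos: [0.539, -0.2056, 0.0708]
tcp_rot: [3.141, 0.001, 2.743]
force: [-1.2, 4.4, 9.8]
grip_width: 0.0128
```

Call:
{"name": "play_rows", "arguments": {"motion": [{"dx": 0,"dy": 0,"dz": 0,"ax": 0,"ay": 0,"az": -5,"hand": 0},{"dx": 0,"dy": 0,"dz": 0,"ax": 0,"ay": 0,"az": -10,"hand": 0},{"dx": 0,"dy": 0,"dz": 0,"ax": 0,"ay": 0,"az": -15,"hand": 0},{"dx": 0,"dy": 0,"dz": 0,"ax": 0,"ay": 0,"az": -20,"hand": 0},{"dx": 0,"dy": 0,"dz": 0,"ax": 0,"ay": 0,"az": -25,"hand": 0}]}}

```text
t: 10.87
eef_pos: [0.5388, -0.2058, 0.0708]
tcp_rot: [3.141, 0.001, 2.302]
force: [-1.2, 4.2, 10.5]
grip_width: 0.0125
```

Call:
{"name": "play_rows", "arguments": {"motion": [{"dx": 0,"dy": 0,"dz": 0,"ax": 0,"ay": 0,"az": -5,"hand": 0},{"dx": 0,"dy": 0,"dz": 0,"ax": 0,"ay": 0,"az": -10,"hand": 0},{"dx": 0,"dy": 0,"dz": 0,"ax": 0,"ay": 0,"az": -15,"hand": 0},{"dx": 0,"dy": 0,"dz": 0,"ax": 0,"ay": 0,"az": -20,"hand": 0},{"dx": 0,"dy": 0,"dz": 0,"ax": 0,"ay": 0,"az": -25,"hand": 0}]}}

```text
t: 11.28
eef_pos: [0.5386, -0.2058, 0.0708]
tcp_rot: [3.141, 0.0, 1.866]
force: [-3.0, 3.5, 10.7]
grip_width: 0.0127
```

```bash
python3 - <<'E'
from h import *
s=robot.sense();print(s['eef_pos'],np.degrees(s['tcp_rot']),s['force'],s['torque'],s['grip_width'])
E
```

```text
[ 0.5386322  -0.20584209  0.07077534] [1.79947467e+02 2.80786683e-02 1.06927097e+02] [-2.97416452  3.52474606 10.67430073] [0.70616023 0.80916522 0.25179436] 0.012705437119286104
```

Call:
{"name": "play_rows", "arguments": {"motion": [{"dx": 0,"dy": 0,"dz": 0,"ax": 0,"ay": 0,"az": -6,"hand": 0},{"dx": 0,"dy": 0,"dz": 0,"ax": 0,"ay": 0,"az": -12,"hand": 0},{"dx": 0,"dy": 0,"dz": 0,"ax": 0,"ay": 0,"az": -18,"hand": 0},{"dx": 0,"dy": 0,"dz": 0,"ax": 0,"ay": 0,"az": -24,"hand": 0},{"dx": 0,"dy": 0,"dz": 0,"ax": 0,"ay": 0,"az": -28,"hand": 0}]}}

```text
t: 11.7
eef_pos: [0.5384, -0.2057, 0.0708]
tcp_rot: [3.141, -0.0, 1.376]
force: [-4.7, 2.3, 12.8]
grip_width: 0.0123
```

Call:
{"name": "play_rows", "arguments": {"motion": [{"dx": 0,"dy": 0,"dz": 0,"ax": 0,"ay": 0,"az": 0,"hand": 0},{"dx": 0,"dy": 0,"dz": 0,"ax": 0,"ay": 0,"az": 0,"hand": 0},{"dx": 0,"dy": 0,"dz": 0,"ax": 0,"ay": 0,"az": 0,"hand": 0}]}}

```text
t: 11.95
eef_pos: [0.5384, -0.2058, 0.0707]
tcp_rot: [3.141, -0.0, 1.382]
force: [-4.8, 3.1, 13.0]
grip_width: 0.0124
```

```bash
python3 - <<'E'
from h import *
s=robot.sense();print(s['eef_pos'],np.degrees(s['tcp_rot']),s['force'],s['torque'],s['grip_width'])
E
```

```text
[ 0.53839226 -0.20579125  0.07074968] [ 1.79970658e+02 -5.96440084e-03  7.91573815e+01] [-4.78030723  3.14386908 12.98088277] [0.73881019 1.20768666 0.05207571] 0.012374693156315706
```

Yaw is 79.2°, so the knob is at about 1.64 rad, and the axial torque has dropped (0.25 → 0.05), past the hump. I release (partial opening), lift and check.

Call:
{"name": "play_rows", "arguments": {"motion": [{"dx": 0,"dy": 0,"dz": 0,"ax": 0,"ay": 0,"az": 0,"hand": 0.6},{"dx": 0,"dy": 0,"dz": 0,"ax": 0,"ay": 0,"az": 0,"hand": 0.6},{"dx": 0,"dy": 0,"dz": 0,"ax": 0,"ay": 0,"az": 0,"hand": 0.6},{"dx": 0,"dy": 0,"dz": 0,"ax": 0,"ay": 0,"az": 0,"hand": 0.6},{"dx": 0,"dy": 0,"dz": 0,"ax": 0,"ay": 0,"az": 0,"hand": 0.6}]}}

```text
t: 12.37
eef_pos: [0.5381, -0.2063, 0.0696]
tcp_rot: [-3.142, -0.0, 1.381]
force: [-0.2, 0.1, 0.2]
grip_width: 0.051
```

Call:
{"name": "play_rows", "arguments": {"motion": [{"dx": 0,"dy": 0,"dz": 15,"ax": 0,"ay": 0,"az": 0,"hand": 0.6},{"dx": 0,"dy": 0,"dz": 45,"ax": 0,"ay": 0,"az": 0,"hand": 0.6},{"dx": 0,"dy": 0,"dz": 80,"ax": 0,"ay": 0,"az": 0,"hand": 0.6},{"dx": -35,"dy": 10,"dz": 100,"ax": 0,"ay": 0,"az": 0,"hand": 0.6},{"dx": -70,"dy": 20,"dz": 110,"ax": 0,"ay": 0,"az": 0,"hand": 0.6}]}}

```text
t: 12.78
eef_pos: [0.4693, -0.1862, 0.182]
tcp_rot: [3.138, 0.0, 1.381]
force: [-0.9, 0.3, 0.8]
grip_width: 0.0512
```

Call:
{"name": "play_rows", "arguments": {"motion": [{"dx": 0,"dy": 0,"dz": 0,"ax": 0,"ay": 0,"az": 0,"hand": 0.6},{"dx": 0,"dy": 0,"dz": 0,"ax": 0,"ay": 0,"az": 0,"hand": 0.6},{"dx": 0,"dy": 0,"dz": 0,"ax": 0,"ay": 0,"az": 0,"hand": 0.6}]}}

```text
t: 13.03
eef_pos: [0.4685, -0.1864, 0.1799]
tcp_rot: [3.141, 0.0, 1.381]
force: [0.3, -0.8, -0.2]
grip_width: 0.0514
```

```bash
python3 - <<'E'
from h import *
s=robot.sense();print(s['eef_pos'],np.degrees(s['tcp_rot']),s['force'],s['grip_width'])
a=snap('wrist','w6')['pixels'];snap('top','t6')
E
```

```text
[ 0.46845058 -0.18639799  0.17990738] [1.79949026e+02 1.10922802e-02 7.91232062e+01] [ 0.26523385 -0.76078197 -0.19863131] 0.0514318449619259
```

View pics/w6.png

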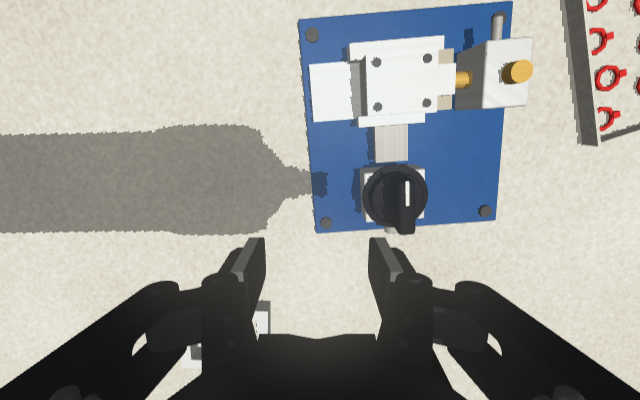

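The view shows the knob square across with its pointer towards the bed (407,193). The mould (400,80) sits between both jaws with its tongue end at the nozzle (462,78). One numeric check before handing in.

```bash
python3 - <<'E'
from h import *
d=ld('w6');y=np.radians(-6.65);R=np.array([[np.cos(y),-np.sin(y)],[np.sin(y),np.cos(y)]])
W=lambda u,v,z:p2w(d,u,v,z)[:2]
a,b=W(309,64,.016),W(315,122,.016);O=(a+b)/2+R@[.07,0]
f=lambda u,v,z:(R.T@(W(u,v,z)-O)*1000).round(1)
print('O',O,np.linalg.norm(a-b),'bed y',f(309,64,.016),f(315,122,.016))
print('mould rear corners',f(362,60,.054),f(366,116,.054),'shoulder',f(438,49,.049))
p,q=f(407,181,.078),f(407.5,206,.078);print('pointer',p,q,'theta',np.arctan2((p-q)[1],-(p-q)[0]))
A,B=ld('top0')['p'],ld('t6')['p'];D=cv2.absdiff(A,B).max(2)
for n,(u,v) in dict(can=(135,185),small=(231,179),brush=(287,228),talc=(289,134),tray=(366,138),tin=(492,218),frame=(447,296)).items(): print(n,np.median(D[v-14:v+14,u-14:u+14]),(D[v-14:v+14,u-14:u+14]>60).sum())
E
```

```text
O [ 0.54960146 -0.110306  ] 0.050729504148249956 bed y [-70.8  25.4] [-69.2 -25.4]
mould rear corners [-28.9  19.4] [-27.1 -23. ] shoulder [31.8 23.7]
pointer [ -0.5 -74.2] [  0.  -94.6] theta 1.546291429033907
can 9.0 0
small 12.0 0
brush 12.0 0
talc 11.0 0
tray 12.0 0
tin 64.5 439
frame 64.0 530
```

```bash
python3 - <<'E'
from h import *
w=ld('w6')['p'][25:135,300:540];t=ld('t6')['p'][160:330,400:540];o=ld('top0')['p'][160:330,400:540]
a=cv2.resize(w,(792,363),interpolation=cv2.INTER_CUBIC);b=cv2.resize(np.hstack([o,t]),None,fx=1.35,fy=1.35)
b=np.pad(b,((0,0),(0,792-b.shape[1]),(0,0)));cv2.imwrite('pics/f.png',np.vstack([a,b]))
g=cv2.cvtColor(ld('w6')['p'],cv2.COLOR_BGR2GRAY)
for r in (70,80,110):print(r,g[r,340:372].tolist(),g[r,432:475].tolist())
E
```

```text
70 [240, 240, 240, 240, 240, 240, 240, 240, 240, 240, 156, 156, 156, 156, 157, 157, 157, 157, 157, 134, 98, 92, 93, 93, 93, 111, 221, 242, 243, 242, 243, 242] [239, 238, 238, 238, 238, 238, 239, 238, 238, 240, 241, 240, 237, 238, 240, 239, 238, 239, 240, 241, 241, 238, 239, 239, 87, 96, 95, 93, 93, 94, 91, 91, 92, 91, 91, 92, 92, 94, 94, 95, 95, 95, 94]
80 [242, 242, 242, 242, 242, 242, 242, 242, 242, 241, 159, 159, 158, 158, 160, 158, 158, 158, 158, 145, 105, 95, 96, 95, 94, 105, 185, 242, 242, 242, 242, 242] [240, 240, 240, 240, 240, 240, 240, 239, 239, 241, 241, 239, 238, 239, 240, 240, 240, 241, 241, 241, 240, 239, 239, 228, 198, 196, 194, 194, 193, 191, 190, 189, 189, 189, 187, 187, 185, 109, 109, 108, 99, 94, 94]
110 [242, 242, 242, 242, 242, 242, 242, 242, 242, 242, 241, 241, 155, 156, 155, 155, 155, 155, 154, 155, 153, 107, 95, 95, 94, 94, 105, 183, 241, 242, 242, 242] [240, 240, 240, 240, 239, 149, 148, 131, 131, 132, 131, 114, 99, 98, 84, 100, 101, 100, 99, 99, 99, 98, 81, 85, 92, 92, 96, 96, 95, 96, 95, 95, 95, 95, 94, 95, 94, 95, 95, 96, 95, 96, 95]
```

View pics/f.png

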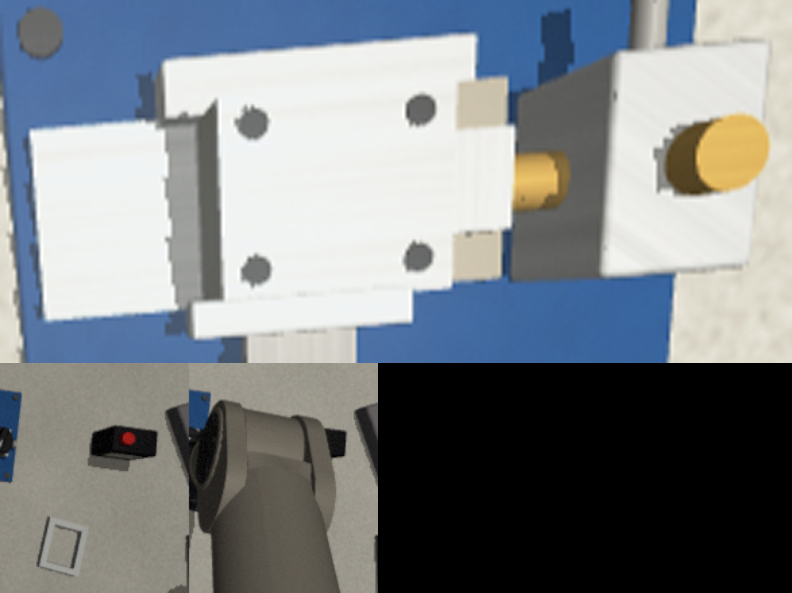

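```bash
python3 - <<'E'
from h import *
d=ld('w6');y=np.radians(-6.65);R=np.array([[np.cos(y),-np.sin(y)],[np.sin(y),np.cos(y)]])
W=lambda u,v,z:p2w(d,u,v,z)[:2]
O=np.mean([W(309.3,64.5,.016),W(313.5,121.5,.016)],0)+R@[.07,0]
f=lambda u,v,z:(R.T@(W(u,v,z)-O)*1000).round(1)
print(O,'rear',f(365.7,70,.054),f(366.0,80,.054),f(366.8,110,.054),'tongue',f(455.5,70,.054),'fixed jaw end',f(349.5,43.5,.03),f(444,36,.03),'pad',f(358.5,117,.0295),f(424.5,113,.0295),'block',f(486.5,41,.06))
# O-independent: nozzle block top near edge is x=64, sprue face should be 45
E
```

```text
[ 0.54904434 -0.11017824] rear [-25.7  11.8] [-25.7   4.5] [-25.8 -18.4] tongue [44.6  6.6] fixed jaw end [-34.8  36.5] [44.2 36.4] pad [-29.5 -23.7] [ 29.3 -24.6] block [64.3 24.7]
```

```bash
python3 -c "
from h import *
print(robot.sense()['t'],robot.sign_off())"
```

```text
the job is handed in; nothing more can be done
13.1333 None
```

I laid the larger mould flat on the clamp bed with its sprue end to the nozzle and slid it until it stopped. I then turned the knob clockwise from about 0.28 rad past its hump and let go. I handed the job in at 13.1 s of the 48 s allowed, with the gripper clear of everything; no verdict is reported.

My last checks, from the wrist pictures:
- **Mould:** its tongue end measured x 44.6 mm against 45, and its rear end x -25.7 mm against -25. It sits square, with its rear edge level across the width to within 0.1 mm.
- **Jaw:** the pad face measured y -24 mm, which is at the mould's side (nominally -23). I could not read the clamping force directly.
- **Knob:** it measured about 1.55 rad after release, and the turning torque had dropped past the hump.

One check disagreed: a first, rougher reading of hand-picked corners put the mould's rear at about x -28 mm, and the finer edge readings replaced it.

The can, small mould, brush, talc jar and tray show no change in the top picture. The arm hid the tin and the frame there, so I couldn't confirm those two. I saw no unexpected contact force on any move.

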